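Close the board holder to its gauge mark and lock it

TASK

Set the board holder for the next circuit board: with a fingertip on top of the knurled wheel, roll it away from you, stroke by stroke, until the moving jaw's pointer stands in the slot of the gauge block, then take the finger off the wheel. Then press the black lock plunger at the other end fully down. Nothing is to be gripped or lifted: leave the gauge block and the loose things where they are, and do not push the jaw itself.

Things in the scene. Friction and masses are not known exactly. Their poses are not given: they have to be found in the camera images.
- holder: board holder fixed to the bench, dark steel base 130x280 mm, 12 mm thick. Origin: centre of its underside on the bench. Its x points away from the robot across the holder, its y points left along the jaws' travel (both turned with the holder by up to 0.4 rad), z up. Fixed jaw: 80 mm wide, face at y = -53 mm, top 60 mm above the bench. Steel rods and a coarse screw run along y.
- moving_jaw: aluminium jaw (80x14x48 mm, top 62 mm above the bench) that slides towards the fixed jaw as the wheel turns: 6 mm for each radian of wheel, in the holder's -y. Starts fully open (96 mm gap) and can close by up to 45 mm. Origin on its underside centre. Driven only by the wheel; it must not be pushed by the fingers. It carries a thin aluminium pointer towards the robot.
- pointer_tip (a point): front end of the moving jaw's pointer, a blade 3 mm wide, 33 mm above the bench.
- gauge_rider: small gauge block, 18x32x20 mm, clamped on the rail along the holder's front edge, with a slot 8 mm wide between two 12 mm wide upright aluminium lugs; the slot is the gauge mark. Same axes as the holder; origin on the underside centre, so its y = 0 is the middle of the slot. It stands somewhere 14 to 30 mm towards the closed side of the pointer's start and must stay where it is.
- gauge_slot (a point): middle of the slot of the gauge block, at pointer height (33 mm above the bench). The pointer passes just behind the lugs, about 3 mm clear.
- wheel_centre (a point): centre of the dark knurled adjuster wheel at the holder's left end, 46 mm above the bench; 30 mm radius, 26 mm wide, axis along the holder's y. Grey cheeks (70 mm along x, 46 mm over both) stand either side up to 66 mm above the bench; the wheel's top at 76 mm is free and is rolled from above.
- adjuster_wheel (a joint): turn of the wheel, rad. 0 at the start, grows when the top of the wheel is rolled away from the robot (holder +x), which closes the gap; rolling back opens it. About 1.5 N at the rim turns it, and it stays where it is left. Range 0 to 7.5.
- lock_plunger (a joint): travel of the lock plunger, m: 0 = up (start), 0.010 = fully home.
- plunger_top (a point): top centre of the round black lock plunger cap (23 mm across) on the grey block at the holder's right end; 70 mm above the bench when up, 60 mm when pressed home. The block's top is at 48 mm. About 3 to 4 N moves it down; it has no spring and stays where it is pushed.
- banana_plug_0: bystander: small red plug lying down, 11x51x11 mm, on the bench behind the holder, loose. Origin at the centre of its underside.
- solder_spool: bystander: spool of solder wire standing on its flange, 61 mm across, 42 mm high, on the bench behind the holder, loose. Origin at the centre of its underside.
- marker_black: bystander: black marker pen lying down, 12x138x14 mm, on the bench behind the holder, loose. Origin at the centre of its underside.
- battery_9v: bystander: block battery, 27x49x18 mm, on the bench in front of the holder, loose. Origin at the centre of its underside.
- capacitor_0: bystander: black capacitor can standing upright, 16 mm across, 26 mm high, on the bench in front of the holder, loose. Origin at the centre of its underside.
- bnc_adaptor: bystander: small silvery adaptor lying down, 14x27x14 mm, on the bench in front of the holder, loose. Origin at the centre of its underside.

How it is judged:
On the way, in this order (a step that is already met when the one before it is completed fails the run):
1. the pointer stands in the gauge slot (within 3.5 mm of its middle) with the fingers off the wheel (y of pointer_tip in the frame of gauge_rider between -0.0035 and 0.0035 m and contact force between the fingers and holder below 0.2 N), for 0.3 s.
2. the lock plunger is pressed fully home (value of joint lock_plunger above 0.008 m), for 0.1 s.
At the end, for the whole second after the job is handed in: The pointer is within 3.5 mm of the middle of the gauge slot along the jaws' travel (inside the 8 mm slot), the jaw is at rest, and the lock plunger is at least 8 of its 10 mm down (y of pointer_tip in the frame of gauge_rider between -0.0035 and 0.0035 m and value of joint lock_plunger above 0.008 m and linear speed of moving_jaw below 0.002 m/s); the robot touches nothing.
It fails at once if the moving jaw is pushed directly by the fingers (contact force between the fingers and moving_jaw above 1.5 N).
It fails at once if the gauge block is shifted by more than 2.5 mm (distance of gauge_rider from where it was at the start of the episode above 0.0025 m).
It fails at once if a loose bystander is lifted or carried, or pushed more than 15 mm (distance of any of banana_plug_0, solder_spool, marker_black, battery_9v, capacitor_0, bnc_adaptor from where it was at the start of the episode above 0.015 m).
It fails at once if a loose bystander is lifted off the bench (height (world z) of any of banana_plug_0, solder_spool, marker_black, battery_9v, capacitor_0, bnc_adaptor above 0.008 m).
It also fails if it takes over 67 s, if anything falls off the work surface, if the arm or the gripper's body presses on something with over 40 N, if the wrist force passes 120 N, or if a joint passes its speed limit or range.

ROBOT

A 6-joint arm with a two-finger parallel gripper is mounted at the origin on a cart in front of the work surface, level with it; the furniture and walls round the work are solid. World frame = base frame: x ahead of the robot, y to its left, z up, the work surface at z = 0. Lengths are in m, angles in rad, forces in N, time in s.
With the tool pointing down it reaches from about 0.425 to 0.95 m from the base axis. Payload 3.5 kg.
Tool frame: the origin (TCP) lies midway between the tips of the shut fingers; the grasp point (between the pads) lies 19 mm behind it; z points along the fingers, y is the line along which they close (so a half turn about z gives the same grasp; the last joint's range is limited). The gripper opens to 85 mm and grips with 20 to 120 N. Pads are 22 mm wide; open, the fingers measure 114 mm over their backs; the gripper's body (76 mm by 85 mm) begins 54 mm behind the grasp point. The pads swing forward as they close: fully open they stand 13 mm farther back than shut.
Start: joints at [-1.282, 0.286, 1.577, -0, 1.279, -0.15], TCP at [0.287, -0.611, 0.193] pointing down, gripper open.
Joint ranges: [-2.77, 2.77], [-0.9, 2.22], [0.21, 2.48], [-1.53, 4.67], [0.24, 2.81], [-2.84, 2.84]. Speed limits (rad/s): [2.79, 2.79, 3.14, 3.14, 3.14, 3.14].

INTERFACE

Orientations are given as a unit quaternion [x, y, z, w].
In Python, from plant import ctrl gives the robot as it stands.
- The arm moves only by the tool arm_command, never from a script. Its argument "steps" is one flat list of numbers, 5 for each row, row after row: the opening in per cent of the stroke, from 0 (shut) to 100 (fully open), then the shift along the tool's x, y, z each as a share of 25 mm, from -1 to 1, then the turn about the tool's z as a share of 0.1 rad, from -1 to 1. In form: [grip, tx, ty, tz, spin, grip, tx, ty, tz, spin, ...]. A call has 1 to 8 rows; each row shifts and turns the commanded pose from where the row before left it, along the tool's axes as they then stand; what a row does not reach is not made up. A row lasts 1/12 s, in which the tool goes at most 41.7 mm and 7.16 degrees, less where a joint would pass 70% of its speed; a pose out of reach is approached as far as the arm can. A call with a number of a shift or a turn outside -1 to 1 is refused whole. A call with a gripper value outside its range is refused whole. The fingers move at their own pace and stop on an object; "squeeze" is the grip in N (left out, the last holds). Time passes only in rows, so rows that do not move let the fingers close. It gives the time, the measured TCP pose, the force, the opening and the grip force at its end, in the units of the state.
- ctrl.get_state(): the state, without advancing time (a new reading comes with each control period).
- ctrl.read_camera(name): name is "scene" or "top" or "wrist"; returns the picture (400x640x3 uint8, red, green, blue); there is no depth.
- ctrl.camera_model(name): a dict with "intrinsics" (3x3 intrinsics, pixels), "rvec" (rotation vector, rad) and "tvec" (3), from world to camera coordinates, as OpenCV has them. Camera axes: x right, y down, z forward; pixel columns grow to the right and rows downward; lengths in m; the calibration is good to about 2 mm. A picture is of the moment at which its call begins: read the wrist's pose just before it. camera_model takes no time and is no camera call; for the wrist camera it gives the pose at the moment of the call.
- ctrl.sign_off(): hands the job in; it is judged then, once.
The state is a dict: "time": time; "qpos": joint angles; "dq": joint speeds; "joint_efforts": joint torques, N m; "eef_pos": TCP position; "tcp_rot": TCP orientation; "contact_force": force on the tool from outside, world axes, zero at the start; "wrist_torque": the same for the moment, N m; "opening": opening from 0.0 (shut) to 1.0 (fully open); "finger_force": force on a finger pad.
Only numpy, scipy, OpenCV 4.12 (cv2) and the standard library are available. Lean on these libraries where they do the work, as an engineer would, in place of code of your own. Each camera call takes 0.05 s, during which the arm holds its last target. There are 200 camera calls.

## Working session

There is one attempt and no reset: what is moved stays moved. The work goes in short steps, Python scripts to look and compute and a tool call to move; the robot and the scene stay as the last step left them, time stands still between calls to the robot, and variables do not carry over. Pictures are saved under pics/ and viewed, at most 10 in all, crops included, and the job is handed in when it is done.

Besides the shell and the picture viewer there is one more tool, called after "Request:" as a command line: name --argument value ..., lists and objects as JSON in quotes. arm_command: Moves the arm, as the interface text tells. Its arguments: {"type":"object","properties":{"steps":{"type":"array","items":{"type":"number"}},"squeeze":{"type":"number"}},"required":["steps"]}

```bash
mkdir -p pics
python3 - <<'E'
from plant import ctrl
import cv2
s=ctrl.get_state();print({k:s[k] for k in('time','eef_pos','tcp_rot','contact_force','opening')})
for n in('scene','top'):
    cv2.imwrite(f'pics/{n}0.png',ctrl.read_camera(n)[:,:,::-1]);m=ctrl.camera_model(n);print(n,m)
E
```

```text
{'time': 0.0, 'eef_pos': array([ 0.28661523, -0.61032258,  0.19155068]), 'tcp_rot': array([ 9.76023852e-01,  2.17660445e-01, -6.64128778e-05, -1.16867721e-03]), 'contact_force': array([ 0.310882  ,  0.79730407, -1.30149255]), 'opening': 1.0010274560044594}
scene {'intrinsics': array([[454.54192885,   0.        , 317.98154922],
       [  0.        , 454.54192885, 202.89293074],
       [  0.        ,   0.        ,   1.        ]]), 'rvec': array([ 2.01908372, -0.91717741,  0.45574107]), 'tvec': array([-0.54592815,  0.18882663,  0.72883675])}
top {'intrinsics': array([[434.93500111,   0.        , 315.2823928 ],
       [  0.        , 434.93500111, 193.94705729],
       [  0.        ,   0.        ,   1.        ]]), 'rvec': array([ 2.15280065, -2.13557216,  0.16481355]), 'tvec': array([-0.25030472,  0.53891034,  0.8477032 ])}
```

View pics/top0.png

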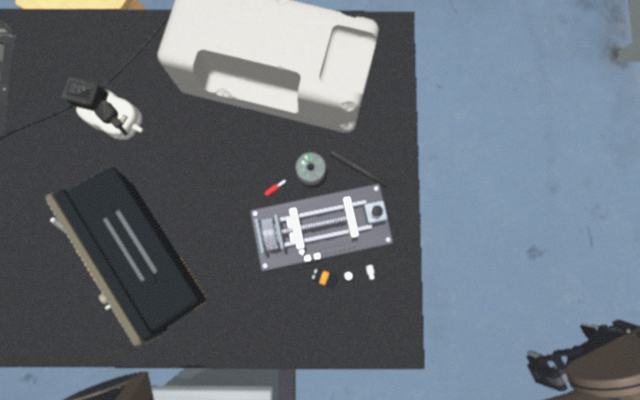

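View pics/scene0.png

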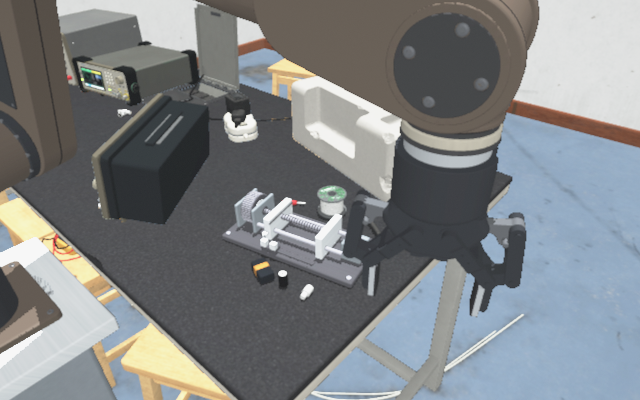

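The top view shows the holder with its wheel near (268,234), plunger near (377,210), and gauge lugs near (308,258) and (318,256). The scene view agrees. I'll enlarge the holder and compute a first estimate.

```bash
cat > h.py <<'E'
import numpy as np,cv2
from plant import ctrl
def ray(n,uv,z,m=None):
    m=m or ctrl.camera_model(n);R=cv2.Rodrigues(m['rvec'])[0];t=m['tvec'].ravel()
    d=R.T@np.linalg.inv(m['intrinsics'])@[*uv,1];c=-R.T@t
    return c+d*(z-c[2])/d[2]
def proj(n,P,m=None):
    m=m or ctrl.camera_model(n)
    return cv2.projectPoints(np.array(P,float).reshape(-1,3),m['rvec'],m['tvec'],m['intrinsics'],None)[0][:,0]
E
python3 - <<'E'
from h import *
for nm,uv,z in[('c1',(252,211),.012),('c2',(380,184),.012),('c3',(391,243),.012),('c4',(264,270),.012),('wheel',(268,234),.06),('pl',(377,210),.07),('lugs',(313,257),.033),('batt',(327,279),.018),('cap',(349,276),.026),('bnc',(370,271),.01)]:print(nm,ray('top',uv,z).round(4))
im=cv2.imread('pics/top0.png')[175:290,235:405]
cv2.imwrite('pics/top0c.png',cv2.resize(im,None,fx=4.7,fy=4.7,interpolation=cv2.INTER_CUBIC))
E
```

```text
c1 [ 0.508  -0.1136  0.012 ]
c2 [ 0.5678 -0.383   0.012 ]
c3 [ 0.4436 -0.4041  0.012 ]
c4 [ 0.3863 -0.1418  0.012 ]
wheel [ 0.4574 -0.1533  0.06  ]
pl [ 0.5056 -0.3675  0.07  ]
lugs [ 0.4134 -0.2424  0.033 ]
batt [ 0.3694 -0.2712  0.018 ]
cap [ 0.376  -0.3155  0.026 ]
bnc [ 0.3859 -0.3601  0.01  ]
```

View pics/top0c.png

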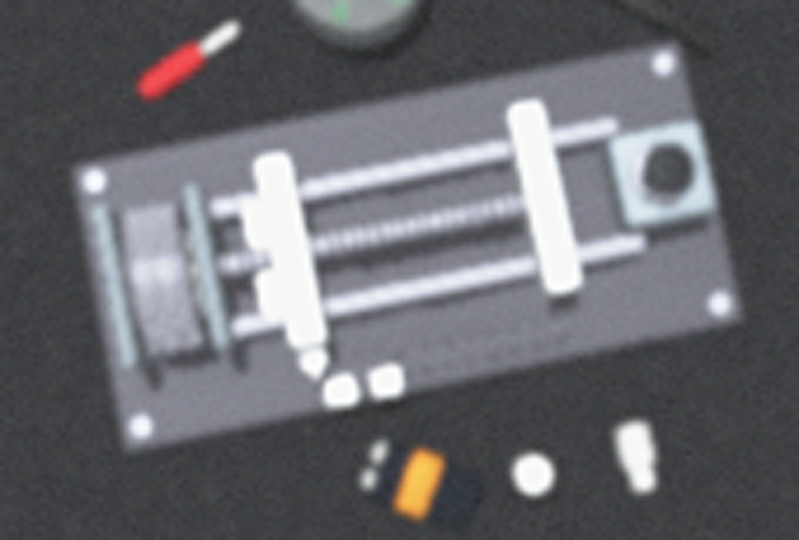

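```bash
cat >> h.py <<'E'
def crop(uv,s=4.7,o=(235,175)): return ((uv[0]+.5)/s-.5+o[0],(uv[1]+.5)/s-.5+o[1])
E
python3 - <<'E'
from h import *
C=np.array([ray('top',crop(p),.012)[:2] for p in[(77,165),(678,42),(740,320),(127,450)]])
L=np.array([[65,140],[65,-140],[-65,-140],[-65,140]])/1000
A=C-C.mean(0);th=np.arctan2((L[:,0]*A[:,1]-L[:,1]*A[:,0]).sum(),(L*A).sum());c,s=np.cos(th),np.sin(th);R=np.array([[c,-s],[s,c]])
o=C.mean(0);print('yaw',th,'o',o,'res mm',((L@R.T-A)*1000).round(1).tolist())
for nm,p,z in[('wheel',(160,275),.076),('plunger',(668,170),.07),('ptip',(315,375),.033),('lugA',(341,391),.03),('lugB',(386,381),.03),('jaw',(291,250),.062),('fixed',(545,195),.06)]:
    w=ray('top',crop(p),z);print(nm,w.round(4),'holder',((w[:2]-o)@R*1000).round(1))
for p in[(205,300),(120,170),(165,180),(140,345)]:print('scope',ray('top',p,.12).round(3))
import scipy.spatial.transform as T
st=ctrl.get_state();m=ctrl.camera_model('wrist');Rt=T.Rotation.from_quat(st['tcp_rot']).as_matrix();Rc=cv2.Rodrigues(m['rvec'])[0]
print('cam in tool',Rt.T@(-Rc.T@m['tvec']-st['eef_pos']),'\naxes',(Rc@Rt).round(2))
E
```

```text
yaw 0.2114406009722007 o [ 0.47732706 -0.25881162] res mm [[0.8, 3.1], [1.5, -1.4], [-1.1, -3.1], [-1.2, 1.4]]
wheel [ 0.4582 -0.1562  0.076 ] holder [  2.8 104.3]
plunger [ 0.5041 -0.367   0.07  ] holder [   3.4 -111.4]
ptip [ 0.4184 -0.2194  0.033 ] holder [-49.3  50.9]
lugA [ 0.4117 -0.2306  0.03  ] holder [-58.2  41.4]
lugB [ 0.4162 -0.2499  0.03  ] holder [-57.9  21.5]
jaw [ 0.4699 -0.2095  0.062 ] holder [ 3.1 49.8]
fixed [ 0.4941 -0.3163  0.06  ] holder [  4.4 -59.7]
scope [ 0.335 -0.05   0.12 ]
scope [0.571 0.12  0.12 ]
scope [0.553 0.035 0.12 ]
scope [0.257 0.061 0.12 ]
cam in tool [ 0.07955802  0.00095257 -0.18131047] 
axes [[-0.    1.    0.  ]
 [-0.95 -0.   -0.3 ]
 [-0.3  -0.    0.95]]
```

Request:
arm_command --steps '[0,0,0,0,0.76,0,0,0,0,0.76,0,0,0,0,0.76,0,0.6,-1,0,0,0,0.6,-1,0,0,0,0.6,-1,0,0,0,0.6,-1,0,0,0,0.6,-1,0,0]'

```text
time: 0.77
eef_pos: [0.334, -0.4714, 0.1921]
tcp_rot: [0.994, 0.105, -0.0, -0.001]
contact_force: [0.2, -0.1, 0.5]
opening: -0.001
finger_force: 0.0
```

Request:
arm_command --steps '[0,0.6,-1,0,0,0,0.6,-1,0,0,0,0.6,-1,0,0,0,0.6,-1,0,0,0,0.6,-1,0,0,0,0.6,-1,0,0,0,0.6,-1,0,0,0,0.6,-1,0,0]'

```text
time: 1.43
eef_pos: [0.4094, -0.2508, 0.1925]
tcp_rot: [0.994, 0.105, -0.0, -0.0]
contact_force: [-0.1, 0.6, -0.2]
opening: 0.001
finger_force: 0.0
```

Request:
arm_command --steps '[0,0.45,-0.82,0,0,0,0.45,-0.82,0.8,0,0,0.45,-0.82,0.8,0,0,0.45,-0.82,0.8,0,0,0,0,0.8,0,0,0,0,0,0,0,0,0,0,0]'

```text
time: 2.02
eef_pos: [0.4354, -0.162, 0.1118]
tcp_rot: [0.994, 0.106, -0.001, -0.001]
contact_force: [0.8, -0.2, -0.0]
opening: -0.001
finger_force: 0.0
```

Run:
```python
from h import *
s=ctrl.get_state();print(s['eef_pos'],s['contact_force'])
cv2.imwrite('pics/w1.png',ctrl.read_camera('wrist')[:,:,::-1])
o=np.array([.4773,-.2588]);th=.2114;c,q=np.cos(th),np.sin(th);R=np.array([[c,-q],[q,c]])
for nm,p in[('wheeltop',(0,104,76)),('ptip',(-49,50,33)),('slot',(-58,31.5,33)),('plug',(0,-112,70))]:
    w=[*(o+R@np.array(p[:2])/1000),p[2]/1000];print(nm,np.round(w,4),proj('wrist',w).round(0))
```

```text
[ 0.43537505 -0.16204269  0.11182088] [ 0.81166592 -0.16482434 -0.01171049]
wheeltop [ 0.4555 -0.1571  0.076 ] [[317. 188.]]
ptip [ 0.4189 -0.2202  0.033 ] [[371. 223.]]
slot [ 0.414  -0.2402  0.033 ] [[388. 232.]]
plug [ 0.5008 -0.3683  0.07  ] [[577. 186.]]
```

View pics/w1.png

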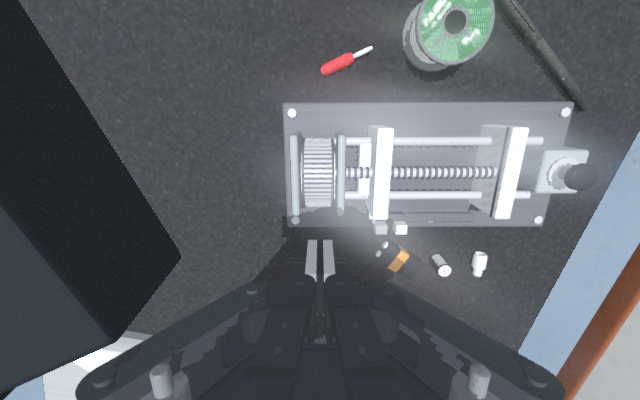

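The wrist picture shows the wheel at (318,172), finger tips at about (320,242), lugs at (380,228) and (400,228), and the plunger at (580,177). That is farther ahead than predicted, so I'll back-project and cross-check.

Run:
```python
from h import *
o=np.array([.4773,-.2588]);th=.2114;c,q=np.cos(th),np.sin(th);R=np.array([[c,-q],[q,c]])
s=ctrl.get_state();print('tcp px',proj('wrist',s['eef_pos']),'t',s['time'])
for nm,p,z in[('c1',(284,103),.012),('c2',(570,101),.012),('c3',(551,227),.012),('c4',(287,227),.012),('wheel',(318,172),.076),('wheelfar',(318,137),.046),('wheelnear',(318,207),.046),('lugA',(380,228),.03),('lugB',(400,228),.03),('plunger',(582,177),.07),('jaw',(382,172),.062)]:
    w=ray('wrist',p,z);print(nm,w.round(4),((w[:2]-o)@R*1000).round(1))
im=cv2.imread('pics/w1.png')[120:245,280:440]
cv2.imwrite('pics/w1c.png',cv2.resize(im,None,fx=4.7,fy=4.7,interpolation=cv2.INTER_CUBIC))
```

```text
tcp px [[318.93764156 229.13125389]] t 2.0667
c1 [ 0.514  -0.1121  0.012 ] [ 66.7 135.7]
c2 [ 0.5728 -0.3789  0.012 ] [  68.2 -137.4]
c3 [ 0.4484 -0.4206  0.012 ] [ -62.2 -152.1]
c4 [ 0.3879 -0.1373  0.012 ] [-61.9 137.6]
wheel [ 0.4685 -0.1554  0.076 ] [ 13.1 102.9]
wheelfar [ 0.4926 -0.1501  0.046 ] [ 37.8 103. ]
wheelnear [ 0.4294 -0.1635  0.046 ] [-26.9 103.2]
lugA [ 0.4148 -0.2317  0.03  ] [-55.4  39.6]
lugB [ 0.4191 -0.2518  0.03  ] [-55.4  19.1]
plunger [ 0.5086 -0.369   0.07  ] [   7.4 -114.3]
jaw [ 0.4769 -0.209   0.062 ] [10.1 48.8]
```

View pics/w1c.png

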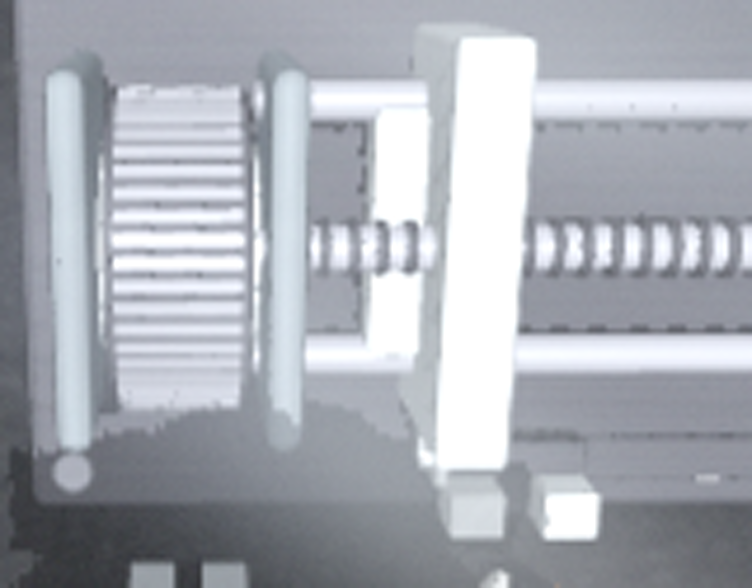

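Request:
arm_command --steps '[0,0.62,0,0.6,0,0,0,0,0.6,0,0,0,0,0.08,0,0,0,0,0.08,0,0,0,0,0,0]'

```text
time: 2.48
eef_pos: [0.4518, -0.1604, 0.0799]
tcp_rot: [0.995, 0.105, 0.0, 0.0]
contact_force: [0.3, -0.0, 0.1]
opening: -0.003
finger_force: 0.0
```

Request:
arm_command --steps '[0,0,0,0.06,0,0,0,0,0,0]'

```text
time: 2.65
eef_pos: [0.4519, -0.1602, 0.0784]
tcp_rot: [0.994, 0.105, 0.001, 0.001]
contact_force: [-0.8, -0.4, -1.0]
opening: 0.002
finger_force: 0.0
```

Request:
arm_command --steps '[0,0,0,0.06,0,0,0,0,0,0]'

```text
time: 2.82
eef_pos: [0.4515, -0.1597, 0.0762]
tcp_rot: [0.994, 0.105, 0.0, 0.0]
contact_force: [0.0, -0.1, -0.4]
opening: -0.004
finger_force: 0.0
```

Request:
arm_command --steps '[0,0,0,0.05,0,0,0,0,0,0]'

```text
time: 2.98
eef_pos: [0.4514, -0.1595, 0.0746]
tcp_rot: [0.994, 0.105, -0.0, -0.0]
contact_force: [0.3, 1.2, -0.3]
opening: 0.002
finger_force: 0.0
```

Request:
arm_command --steps '[0,0,0,0.06,0,0,0,0,0,0]'

```text
time: 3.15
eef_pos: [0.4513, -0.1595, 0.0729]
tcp_rot: [0.994, 0.105, -0.0, -0.0]
contact_force: [-0.7, 0.7, 0.9]
opening: 0.001
finger_force: 0.0
```

Request:
arm_command --steps '[0,0,0,0.04,0,0,0,0,0,0]'

```text
time: 3.32
eef_pos: [0.4514, -0.1595, 0.0719]
tcp_rot: [0.994, 0.105, -0.0, -0.0]
contact_force: [0.0, 0.5, -0.3]
opening: -0.0
finger_force: 0.0
```

Request:
arm_command --steps '[0,0.16,0,0,0,0,0.16,0,0,0,0,0,0,0,0]'

```text
time: 3.57
eef_pos: [0.4602, -0.1579, 0.0724]
tcp_rot: [0.994, 0.105, 0.0, 0.0]
contact_force: [1.0, -0.7, 0.2]
opening: -0.0
finger_force: 0.0
```

Run:
```python
from h import *
im=ctrl.read_camera('wrist')[:,:,::-1]
s=ctrl.get_state();print(s['eef_pos'],s['contact_force'],proj('wrist',s['eef_pos']))
cv2.imwrite('pics/w2c.png',cv2.resize(im[110:290,220:440],None,fx=3.3,fy=3.3,interpolation=cv2.INTER_CUBIC))
```

```text
[ 0.45985312 -0.15790368  0.07233701] [ 0.35145729 -0.80343632  0.03784323] [[318.93751645 229.13466025]]
```

View pics/w2c.png

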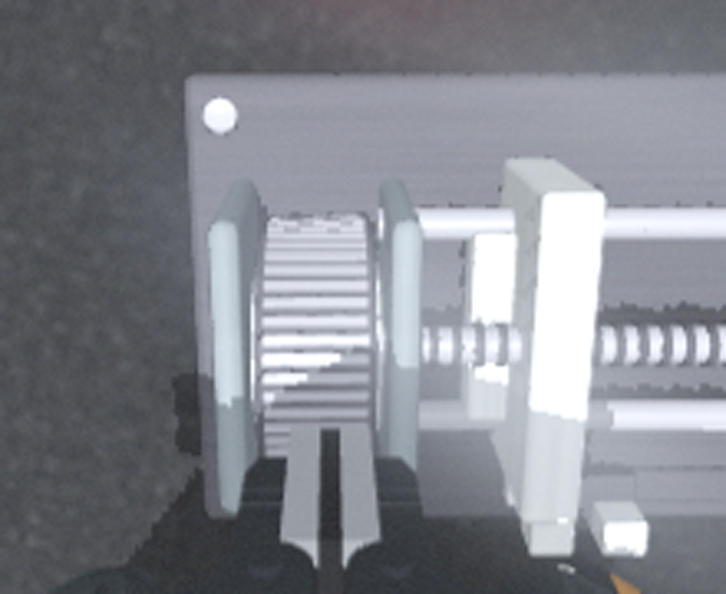

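The finger tips (crop about (330,428)) sit over the near half of the wheel, about 2 mm right of its middle, and they aren't touching it yet. I'll shift left and keep lowering under force watch.

Request:
arm_command --steps '[0,0,-0.1,0.06,0,0,0,0,0,0]'

```text
time: 3.78
eef_pos: [0.4585, -0.1549, 0.0703]
tcp_rot: [0.994, 0.105, -0.0, -0.0]
contact_force: [-0.1, -0.0, 0.2]
opening: -0.001
finger_force: 0.0
```

Request:
arm_command --steps '[0,0,0,0.06,0,0,0,0,0,0]'

```text
time: 3.95
eef_pos: [0.4585, -0.1553, 0.0688]
tcp_rot: [0.994, 0.105, -0.0, -0.0]
contact_force: [-0.2, -0.1, -0.4]
opening: -0.0
finger_force: 0.0
```

Request:
arm_command --steps '[0,0,0,0.06,0,0,0,0,0,0]'

```text
time: 4.12
eef_pos: [0.4586, -0.1554, 0.0674]
tcp_rot: [0.994, 0.105, -0.0, -0.0]
contact_force: [-0.5, -0.1, -0.5]
opening: 0.001
finger_force: 0.0
```

Run:
```python
from h import *
o=np.array([.4773,-.2588]);th=.2114;c,q=np.cos(th),np.sin(th);R=np.array([[c,-q],[q,c]])
im=ctrl.read_camera('wrist')[:,:,::-1]
s=ctrl.get_state();print(s['eef_pos'],s['contact_force'],((s['eef_pos'][:2]-o)@R*1000).round(1))
m=ctrl.camera_model('wrist');print('cam',-cv2.Rodrigues(m['rvec'])[0].T@m['tvec'])
for nm,p,z in[('tip',(320,240),.067),('wheel?',(318,214),.046)]:
    w=ray('wrist',p,z);print(nm,w.round(4),((w[:2]-o)@R*1000).round(1))
for hx in(0,3,6,10):
  w=o+R@np.array([hx,104])/1000;print(hx,[proj('wrist',[*w,z]).round(0).tolist() for z in(.046,.076)])
cv2.imwrite('pics/w3c.png',cv2.resize(im[110:290,220:440],None,fx=3.3,fy=3.3,interpolation=cv2.INTER_CUBIC))
```

```text
[ 0.45862456 -0.15540427  0.06749323] [ 0.06464833 -0.23004637 -0.16568609] [  3.4 105. ]
cam [ 0.53676394 -0.13933597  0.24872766]
tip [ 0.4503 -0.158   0.067 ] [ -5.2 104.3]
wheel? [ 0.4617 -0.154   0.046 ] [  6.7 105.8]
0 [[[320.0, 222.0]], [[320.0, 239.0]]]
3 [[[320.0, 218.0]], [[320.0, 235.0]]]
6 [[[320.0, 215.0]], [[320.0, 231.0]]]
10 [[[320.0, 210.0]], [[320.0, 225.0]]]
```

View pics/w3c.png

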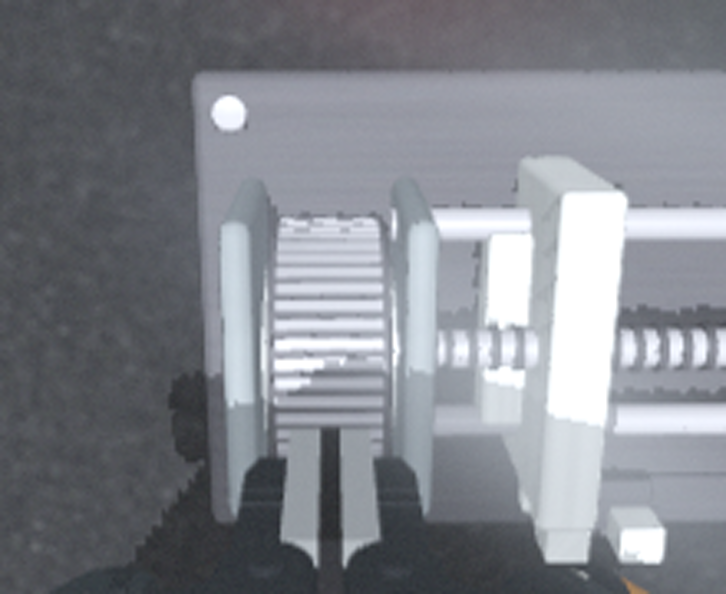

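Fingers remain clear of the wheel, with the tips still at about (320,240). I'll keep lowering.

Request:
arm_command --steps '[0,0,0,0.08,0,0,0,0,0,0]'

```text
time: 4.33
eef_pos: [0.4586, -0.1554, 0.0654]
tcp_rot: [0.994, 0.105, -0.0, -0.0]
contact_force: [0.5, -0.5, 0.2]
opening: -0.001
finger_force: 0.0
```

Request:
arm_command --steps '[0,0,0,0.08,0,0,0,0,0,0]'

```text
time: 4.5
eef_pos: [0.4585, -0.1553, 0.0633]
tcp_rot: [0.994, 0.105, -0.0, -0.0]
contact_force: [-0.1, -0.5, 0.3]
opening: -0.002
finger_force: 0.0
```

Request:
arm_command --steps '[0,0,0,0.08,0,0,0,0,0,0]'

```text
time: 4.67
eef_pos: [0.4585, -0.1553, 0.0613]
tcp_rot: [0.994, 0.105, -0.0, -0.0]
contact_force: [-0.5, 0.0, 0.1]
opening: -0.0
finger_force: 0.0
```

Request:
arm_command --steps '[0,0,0,0.08,0,0,0,0,0,0]'

```text
time: 4.83
eef_pos: [0.4585, -0.1553, 0.0593]
tcp_rot: [0.994, 0.105, -0.0, -0.0]
contact_force: [-0.0, 0.2, 0.6]
opening: -0.0
finger_force: 0.0
```

Request:
arm_command --steps '[0,0,0,0.06,0,0,0,0,0,0]'

```text
time: 5.0
eef_pos: [0.4586, -0.1554, 0.0579]
tcp_rot: [0.994, 0.105, -0.0, -0.0]
contact_force: [-0.7, -0.2, -0.5]
opening: 0.0
finger_force: 0.0
```

Request:
arm_command --steps '[0,0,0,0.06,0,0,0,0,0,0]'

```text
time: 5.17
eef_pos: [0.4586, -0.1554, 0.0564]
tcp_rot: [0.994, 0.105, -0.0, -0.0]
contact_force: [-0.8, -0.4, -0.1]
opening: 0.003
finger_force: 0.0
```

Run:
```python
from h import *
im=ctrl.read_camera('wrist')[:,:,::-1];sc=ctrl.read_camera('scene')[:,:,::-1]
s=ctrl.get_state();print('tcp scene',proj('scene',s['eef_pos']),proj('scene',[.4584,-.1568,.076]),s['contact_force'])
a=cv2.resize(im[120:290,240:440],(400,340),interpolation=cv2.INTER_CUBIC);b=cv2.resize(sc[150:300,200:376],(400,340),interpolation=cv2.INTER_CUBIC)
cv2.imwrite('pics/m1.png',np.hstack([a,b]))
```

```text
tcp scene [[253.55153839 202.55870754]] [[252.91038497 194.6377098 ]] [ 0.29420415  0.6749376  -0.26142083]
```

View pics/m1.png

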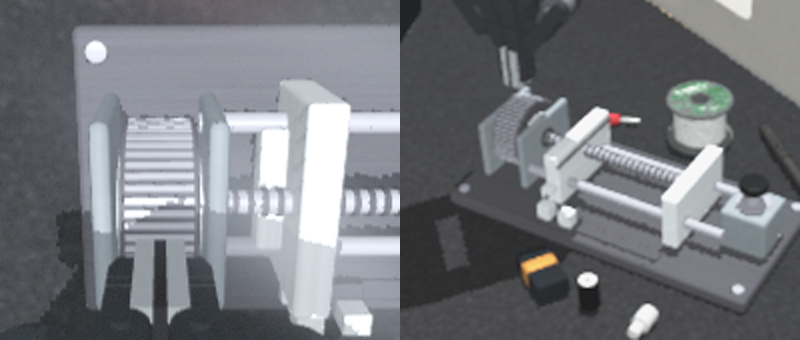

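The scene crop shows the shut tips at about scene px (251,186). That is above the wheel's top at about (253,193), with a visible gap, so the tips are higher than the reported TCP. I'll check that against the start picture.

Run:
```python
from h import *
p0=np.array([.2866,-.6103,.1916])
for dz in(0,.013,.03,.04,.05):print(dz,proj('scene',p0+[0,0,dz]).round(1),proj('scene',[.4586,-.1554,.0564+dz]).round(1),proj('wrist',[.4586,-.1554,.0564+dz]).round(1))
a=.439;y=np.array([np.sin(a),-np.cos(a),0])
for d in(.013,.04):print('open tips',d,[proj('scene',p0+[0,0,d]+k*.0425*y).round(0).tolist() for k in(-1,1)])
```

```text
0 [[414.9 334.8]] [[253.5 202.7]] [[318.9 229.2]]
0.013 [[416.2 326.2]] [[252.8 197.2]] [[318.8 237.1]]
0.03 [[418.1 314.5]] [[252.  189.8]] [[318.7 249.3]]
0.04 [[419.2 307.4]] [[251.4 185.4]] [[318.7 257.6]]
0.05 [[420.4 300. ]] [[250.9 181. ]] [[318.6 267. ]]
open tips 0.013 [[[374.0, 317.0]], [[461.0, 336.0]]]
open tips 0.04 [[[375.0, 298.0]], [[466.0, 317.0]]]
```

Both views put the tips about 30 to 38 mm above the reported TCP, so contact is expected near reported z = 0.041. I'll go down on force feedback.

Request:
arm_command --steps '[0,0,0,0.1,0,0,0,0,0.1,0,0,0,0,0,0]'

```text
time: 5.52
eef_pos: [0.4583, -0.1552, 0.051]
tcp_rot: [0.994, 0.105, -0.0, -0.0]
contact_force: [0.5, -0.2, 0.6]
opening: -0.002
finger_force: 0.0
```

Request:
arm_command --steps '[0,0,0,0.08,0,0,0,0,0,0]'

```text
time: 5.68
eef_pos: [0.4585, -0.1553, 0.0493]
tcp_rot: [0.994, 0.105, -0.0, -0.0]
contact_force: [-0.2, -0.1, -1.3]
opening: -0.003
finger_force: 0.0
```

Request:
arm_command --steps '[0,0,0,0.08,0,0,0,0,0,0]'

```text
time: 5.85
eef_pos: [0.4586, -0.1553, 0.0473]
tcp_rot: [0.994, 0.105, -0.0, -0.0]
contact_force: [-0.5, -0.3, -0.6]
opening: 0.001
finger_force: 0.0
```

Request:
arm_command --steps '[0,0,0,0.08,0,0,0,0,0,0]'

```text
time: 6.02
eef_pos: [0.4586, -0.1553, 0.0453]
tcp_rot: [0.994, 0.105, -0.0, -0.0]
contact_force: [-0.3, -0.7, 0.6]
opening: 0.002
finger_force: 0.0
```

Request:
arm_command --steps '[0,0,0,0.06,0,0,0,0,0,0]'

```text
time: 6.18
eef_pos: [0.4586, -0.1554, 0.0439]
tcp_rot: [0.994, 0.105, -0.0, -0.0]
contact_force: [-0.0, -0.4, -0.2]
opening: 0.0
finger_force: 0.0
```

Request:
arm_command --steps '[0,0,0,0.06,0,0,0,0,0,0]'

```text
time: 6.35
eef_pos: [0.4587, -0.1554, 0.0425]
tcp_rot: [0.994, 0.105, -0.0, -0.0]
contact_force: [-0.7, -0.1, 0.0]
opening: 0.001
finger_force: 0.0
```

Request:
arm_command --steps '[0,0,0,0.06,0,0,0,0,0,0]'

```text
time: 6.52
eef_pos: [0.4586, -0.1554, 0.0409]
tcp_rot: [0.994, 0.105, -0.0, -0.0]
contact_force: [-0.5, 0.0, 0.5]
opening: 0.003
finger_force: 0.0
```

Request:
arm_command --steps '[0,0,0,0.05,0,0,0,0,0,0]'

```text
time: 6.68
eef_pos: [0.4587, -0.1554, 0.0397]
tcp_rot: [0.994, 0.105, -0.0, -0.0]
contact_force: [0.6, -0.2, 0.5]
opening: -0.001
finger_force: 0.0
```

Request:
arm_command --steps '[0,0,0,0.05,0,0,0,0,0,0]'

```text
time: 6.85
eef_pos: [0.4587, -0.1554, 0.0385]
tcp_rot: [0.994, 0.105, -0.0, -0.0]
contact_force: [-0.4, 0.1, -0.3]
opening: 0.0
finger_force: 0.0
```

Request:
arm_command --steps '[0,0,0,0.05,0,0,0,0,0,0]'

```text
time: 7.02
eef_pos: [0.4589, -0.1555, 0.0376]
tcp_rot: [0.994, 0.105, 0.0, 0.0]
contact_force: [0.4, 0.0, 1.1]
opening: -0.0
finger_force: 0.4
```

Request:
arm_command --steps '[0,0,0,0.04,0,0,0,0,0,0]'

```text
time: 7.18
eef_pos: [0.4593, -0.1555, 0.0375]
tcp_rot: [0.994, 0.105, 0.0, -0.0]
contact_force: [-2.0, 1.0, 5.6]
opening: 0.001
finger_force: 3.1
```

Request:
arm_command --steps '[0,0,0,0.04,0,0,0,0,0,0]'

```text
time: 7.35
eef_pos: [0.46, -0.1554, 0.0375]
tcp_rot: [0.994, 0.105, 0.001, -0.0]
contact_force: [-1.7, 3.3, 9.5]
opening: 0.004
finger_force: 5.2
```

Contact found: about 5 N per mm of press. First partial stroke forward, then lift.

Request:
arm_command --steps '[0,0.12,0,0,0,0,0.12,0,0,0,0,0.12,0,0,0,0,0.12,0,0,0]'

```text
time: 7.68
eef_pos: [0.4715, -0.1529, 0.037]
tcp_rot: [0.994, 0.105, 0.001, -0.0]
contact_force: [-1.1, 0.9, 6.2]
opening: 0.0
finger_force: 2.8
```

Request:
arm_command --steps '[0,0,0,0,0,0,0,0,-0.4,0,0,0,0,0,0]'

```text
time: 7.93
eef_pos: [0.4716, -0.1535, 0.0471]
tcp_rot: [0.994, 0.105, 0.001, 0.001]
contact_force: [0.7, -0.5, 0.3]
opening: 0.0
finger_force: 0.0
```

```bash
cat >> h.py <<'E'
def topshift(tag,ref='pics/top0.png'):
    "crop of jaw column in rectified holder frame at z=.062; shift along y by phase correlation"
    im=ctrl.read_camera('top')[:,:,::-1].copy();cv2.imwrite(f'pics/top_{tag}.png',im)
    return rect(im)
o=np.array([.4773,-.2588]);th=.2114;R2=np.array([[np.cos(th),-np.sin(th)],[np.sin(th),np.cos(th)]])
def rect(im,z=.062,xr=(-36,44),yr=(0,75),s=4,cam='top'):
    P=np.float32([[xr[1],yr[1]],[xr[1],yr[0]],[xr[0],yr[0]],[xr[0],yr[1]]])
    W=[[*(o+R2@p/1000),z] for p in P.astype(float)]
    w,h=(yr[1]-yr[0])*s,(xr[1]-xr[0])*s
    M=cv2.getPerspectiveTransform(proj(cam,W).astype(np.float32),np.float32([[0,0],[w,0],[w,h],[0,h]]))
    return cv2.warpPerspective(im,M,(w,h),flags=cv2.INTER_CUBIC)
def jawy(im,**k):
    "y (mm) of bright jaw top"
    g=rect(im,xr=(-36,-20),yr=(0,75),**k).mean(2).mean(0) ; return g
E
python3 - <<'E'
from h import *
a=cv2.imread('pics/top0.png');b=ctrl.read_camera('top')[:,:,::-1].copy();cv2.imwrite('pics/top1.png',b)
cv2.imwrite('pics/r.png',np.vstack([rect(a),rect(b)]))
for im in(a,b):
  g=rect(im,xr=(8,34),yr=(0,75)).mean(2);c=np.median(g,0);print(c[::8].round(0).astype(int).tolist())
E
```

```text
[126, 132, 136, 156, 221, 250, 248, 247, 247, 247, 247, 247, 247, 247, 248, 251, 218, 142, 122, 131, 137, 138, 139, 137, 137, 138, 137, 137, 136, 136, 137, 136, 135, 137, 136, 137, 136, 136]
[95, 92, 94, 94, 95, 91, 93, 92, 82, 81, 77, 84, 90, 110, 193, 248, 251, 237, 159, 119, 131, 137, 137, 138, 137, 138, 138, 136, 137, 136, 136, 136, 137, 137, 135, 137, 137, 135]
```

View pics/r.png

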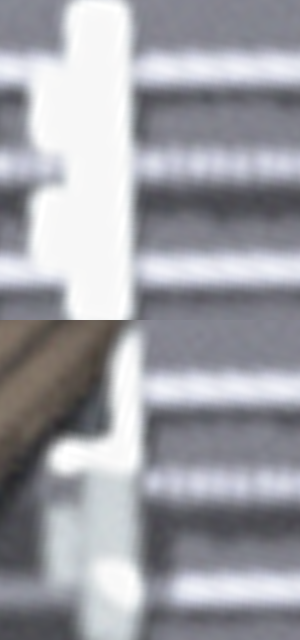

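The jaw edge moved about 2.2 mm, matching the 11 mm roll. Full stroke next.

Request:
arm_command --steps '[0,-0.52,0,0,0,0,-0.52,0,0,0,0,0,0,0.42,0,0,0,0,0,0,0,0.16,0,0,0,0,0.16,0,0,0,0,0.16,0,0,0,0,0.16,0,0,0]'

```text
time: 8.65
eef_pos: [0.4627, -0.1552, 0.0374]
tcp_rot: [0.994, 0.105, 0.001, 0.0]
contact_force: [-4.1, 4.4, 15.1]
opening: -0.003
finger_force: 7.7
```

Request:
arm_command --steps '[0,0.14,0,0,0,0,0.14,0,0,0,0,0.12,0,0,0,0,0,0,0,0]'

```text
time: 8.98
eef_pos: [0.4731, -0.153, 0.0366]
tcp_rot: [0.994, 0.105, 0.002, 0.0]
contact_force: [0.4, 3.8, 9.0]
opening: -0.003
finger_force: 5.0
```

Request:
arm_command --steps '[0,0,0,-0.42,0,0,0,0,0,0]'

```text
time: 9.15
eef_pos: [0.4717, -0.1534, 0.0465]
tcp_rot: [0.994, 0.105, 0.001, 0.001]
contact_force: [0.5, 0.0, -0.1]
opening: 0.005
finger_force: 0.0
```

```bash
cat >> h.py <<'E'
def edge(im,xr=(20,34)):
    c=np.median(rect(im,xr=xr,yr=(0,75),s=8).mean(2),0);l=190
    i=max(k for k in range(len(c)-1) if c[k]>l>=c[k+1]);return 75-(i+(c[i]-l)/(c[i]-c[i+1]))/8
E
cat > e.py <<'E'
from h import *
b=ctrl.read_camera('top')[:,:,::-1].copy();cv2.imwrite('pics/top2.png',b)
for f in('pics/top0.png','pics/top1.png','pics/top2.png'):
    im=cv2.imread(f);print(f,[round(edge(im,x),2) for x in((-30,-20),(8,16),(20,34))])
E
python3 e.py
```

```text
pics/top0.png [np.float64(41.39), np.float64(42.42), np.float64(5.92)]
pics/top1.png [np.float64(39.69), np.float64(39.84), np.float64(16.29)]
pics/top2.png [np.float64(32.78), np.float64(33.82), np.float64(16.33)]
```

Second stroke gave about 6 mm (8.6 total). One more like it, then measure the slot.

Request:
arm_command --steps '[0,-0.52,0,0,0,0,-0.52,0,0,0,0,0,0,0.42,0,0,0,0,0,0,0,0.16,0,0,0,0,0.16,0,0,0,0,0.16,0,0,0,0,0.16,0,0,0]'

```text
time: 9.87
eef_pos: [0.4628, -0.155, 0.0373]
tcp_rot: [0.995, 0.105, 0.001, -0.0]
contact_force: [-2.3, 5.3, 18.0]
opening: 0.0
finger_force: 8.7
```

Request:
arm_command --steps '[0,0.14,0,0,0,0,0.14,0,0,0,0,0.12,0,0,0,0,0,0,0,0]'

```text
time: 10.2
eef_pos: [0.4732, -0.1528, 0.0365]
tcp_rot: [0.995, 0.105, 0.002, 0.0]
contact_force: [1.5, 3.9, 11.8]
opening: -0.001
finger_force: 5.7
```

Request:
arm_command --steps '[0,0,0,-0.42,0,0,0,0,0,0]'

```text
time: 10.37
eef_pos: [0.4715, -0.1533, 0.0462]
tcp_rot: [0.994, 0.105, 0.001, 0.001]
contact_force: [0.8, -0.1, 1.4]
opening: -0.003
finger_force: 0.0
```

```bash
python3 e.py
python3 - <<'E'
from h import *
b=ctrl.read_camera('wrist')[:,:,::-1].copy();cv2.imwrite('pics/w4.png',b)
for y in (20,31.5,35,50):print(y,proj('wrist',[*(o+R2@np.array([-50,y])/1000),.033]).round(0))
E
```

```text
pics/top0.png [np.float64(41.39), np.float64(42.42), np.float64(5.92)]
pics/top1.png [np.float64(39.69), np.float64(39.84), np.float64(16.29)]
pics/top2.png [np.float64(26.73), np.float64(27.75), np.float64(6.06)]
20 [[423. 297.]]
31.5 [[409. 297.]]
35 [[405. 297.]]
50 [[386. 297.]]
```

Run:
```python
from h import *
k=dict(z=.038,xr=(-75,-30),yr=(10,60),s=6)
A=[rect(cv2.imread(f'pics/top{i}.png'),**k) for i in(0,2)]
w=cv2.imread('pics/w4.png')[220:320,330:520]
w=cv2.resize(w,(480,540)[:1]+(253,),interpolation=cv2.INTER_CUBIC)
c=np.zeros((540,790,3),np.uint8);c[:270,:300]=A[0];c[270:,:300]=A[1];c[:253,305:785]=w
cv2.imwrite('pics/fin.png',c)
```

```text
(no output)
```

View pics/fin.png

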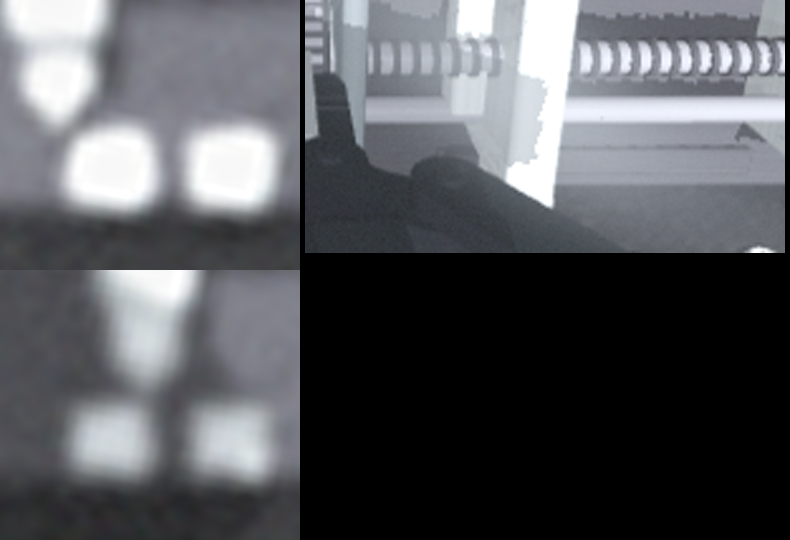

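The rectified top crop (6 px/mm) shows the pointer at column 145 and the slot's middle between the lugs at 171.5. That leaves about 4.4 mm, so a shorter stroke of 19 mm.

Request:
arm_command --steps '[0,-0.38,0,0,0,0,-0.38,0,0,0,0,0,0,0.42,0,0,0,0,0,0,0,0.16,0,0,0,0,0.16,0,0,0,0,0.16,0,0,0]'

```text
time: 11.05
eef_pos: [0.4647, -0.1545, 0.0373]
tcp_rot: [0.995, 0.105, 0.001, -0.0]
contact_force: [-3.3, 5.5, 15.9]
opening: 0.003
finger_force: 8.0
```

Request:
arm_command --steps '[0,0.14,0,0,0,0,0.14,0,0,0,0,0,0,0,0]'

```text
time: 11.3
eef_pos: [0.4723, -0.153, 0.0367]
tcp_rot: [0.995, 0.105, 0.002, -0.0]
contact_force: [0.4, 4.5, 11.1]
opening: 0.003
finger_force: 5.7
```

Request:
arm_command --steps '[0,0,0,-0.42,0,0,0,0,-0.8,0,0,0,0,-0.8,0,0,0,0,0,0,0,0,0,0,0,0,0,0,0,0,0,0,0,0,0]'

```text
time: 11.88
eef_pos: [0.4692, -0.1524, 0.0837]
tcp_rot: [0.994, 0.105, -0.001, -0.001]
contact_force: [-0.3, -0.4, 0.0]
opening: 0.001
finger_force: 0.0
```

```bash
python3 e.py
python3 - <<'E'
from h import *
k=dict(z=.038,yr=(10,60),s=6)
def blob(xr,im):
    g=rect(im,xr=xr,**k).mean(2).mean(0);return g
im=cv2.imread('pics/top2.png')
print('ptr',blob((-50,-44),im)[60:240:6].astype(int).tolist());print('lug',blob((-63,-55),im)[60:300:6].astype(int).tolist())
w=ray('top',crop((668,170)),.07);s=ctrl.get_state();print(w,s['eef_pos'])
E
```

```text
pics/top0.png [np.float64(41.39), np.float64(42.42), np.float64(5.92)]
pics/top1.png [np.float64(39.69), np.float64(39.84), np.float64(16.29)]
pics/top2.png [np.float64(22.43), np.float64(23.46), np.float64(6.08)]
ptr [78, 77, 78, 78, 78, 77, 77, 79, 80, 82, 87, 97, 108, 127, 153, 180, 200, 214, 224, 223, 217, 207, 193, 177, 160, 144, 128, 121, 118, 122]
lug [94, 114, 137, 162, 180, 194, 198, 201, 203, 205, 205, 203, 198, 185, 166, 141, 116, 94, 83, 83, 93, 111, 134, 159, 179, 192, 198, 201, 205, 209, 216, 218, 218, 210, 194, 171, 148, 130, 123, 124]
[ 0.50405308 -0.366964    0.07      ] [ 0.46930608 -0.15243997  0.08375236]
```

Pointer and slot both centre at column 171, a total of 18.96 mm of travel, with the finger off. Now the plunger.

Request:
arm_command --steps '[0,-0.05,0.97,0,0,0,-0.05,0.97,0,0,0,-0.05,0.97,0,0,0,-0.05,0.97,0,0,0,-0.05,0.97,0,0,0,-0.05,0.97,0,0,0,-0.05,0.97,0,0,0,-0.05,0.97,0,0]'

```text
time: 12.6
eef_pos: [0.5007, -0.3454, 0.0838]
tcp_rot: [0.994, 0.105, -0.001, -0.001]
contact_force: [0.7, -0.4, 0.5]
opening: 0.002
finger_force: 0.0
```

Request:
arm_command --steps '[0,-0.05,0.95,0,0,0,0,0,0.8,0,0,0,0,0.8,0,0,0,0,0,0,0,0,0,0,0]'

```text
time: 13.02
eef_pos: [0.5035, -0.3668, 0.0427]
tcp_rot: [0.994, 0.105, -0.002, -0.002]
contact_force: [0.4, -0.4, 0.0]
opening: -0.001
finger_force: 0.0
```

Request:
arm_command --steps '[0,0,0,0.16,0,0,0,0,0.16,0,0,0,0,0.1,0,0,0,0,0,0]'

```text
time: 13.35
eef_pos: [0.5051, -0.368, 0.035]
tcp_rot: [0.994, 0.105, 0.0, 0.0]
contact_force: [-0.3, 0.4, 0.3]
opening: -0.002
finger_force: 0.0
```

Request:
arm_command --steps '[0,0,0,0.12,0,0,0,0,0.12,0,0,0,0,0,0]'

```text
time: 13.6
eef_pos: [0.5055, -0.3685, 0.0292]
tcp_rot: [0.994, 0.105, 0.0, 0.0]
contact_force: [0.6, -1.1, 0.7]
opening: -0.003
finger_force: 0.4
```

Request:
arm_command --steps '[0,0,0,0.1,0,0,0,0,0.1,0,0,0,0,0,0]'

```text
time: 13.85
eef_pos: [0.5055, -0.3685, 0.0239]
tcp_rot: [0.994, 0.105, 0.0, 0.0]
contact_force: [1.6, 0.6, 1.5]
opening: 0.001
finger_force: 0.9
```

Request:
arm_command --steps '[0,0,0,0.1,0,0,0,0,0.08,0,0,0,0,0,0]'

```text
time: 14.1
eef_pos: [0.5055, -0.3685, 0.0216]
tcp_rot: [0.994, 0.105, -0.0, -0.0]
contact_force: [-3.0, 3.5, 11.2]
opening: -0.003
finger_force: 5.8
```

Request:
arm_command --steps '[0,0,0,0.06,0,0,0,0,0,0]'

```text
time: 14.27
eef_pos: [0.5055, -0.3686, 0.0215]
tcp_rot: [0.994, 0.105, -0.0, -0.0]
contact_force: [-5.5, 5.1, 17.7]
opening: -0.003
finger_force: 8.7
```

It bottomed out where expected (tip at 60 mm). Retract straight up, check the jaw, hand in.

Request:
arm_command --steps '[0,0,0,-0.4,0,0,0,0,-0.8,0,0,0,0,-0.8,0,0,0,0,-0.8,0,0,0,0,0,0,0,0,0,0,0,0,0,0,0,0]'

```text
time: 14.85
eef_pos: [0.5043, -0.3675, 0.0863]
tcp_rot: [0.994, 0.105, -0.001, -0.001]
contact_force: [0.0, -0.1, 0.2]
opening: 0.003
finger_force: 0.0
```

```bash
python3 e.py | tail -1
python3 - <<'E'
from h import *
im=cv2.imread('pics/top2.png')
for n,xr in(('ptr',(-50,-44)),('lug',(-63,-55))):print(n,rect(im,z=.038,xr=xr,yr=(10,60),s=6).mean(2).mean(0)[60:300:6].astype(int).tolist())
s=ctrl.get_state();print(s['eef_pos'],s['contact_force'],s['time'])
E
```

```text
pics/top1.png [np.float64(39.69), np.float64(39.84), np.float64(16.29)]
ptr [116, 115, 115, 114, 114, 115, 115, 115, 115, 115, 116, 116, 115, 115, 115, 116, 116, 115, 115, 116, 116, 116, 116, 116, 116, 116, 115, 115, 114, 113, 114, 116, 117, 116, 115, 115, 115, 115, 115, 116]
lug [116, 116, 116, 116, 115, 115, 115, 116, 117, 117, 116, 117, 118, 117, 116, 115, 115, 115, 115, 115, 116, 116, 116, 117, 117, 116, 115, 115, 116, 117, 117, 117, 116, 115, 115, 116, 116, 116, 115, 116]
[ 0.50401272 -0.36725711  0.0857837 ] [ 0.11690579 -0.05397542  0.18537224] 14.9Traceback (most recent call last):
  File "e.py", line 4, in <module>
    im=cv2.imread(f);print(f,[round(edge(im,x),2) for x in((-30,-20),(8,16),(20,34))])
                                    ~~~~^^^^^^
  File "h.py", line 27, in edge
    i=max(k for k in range(len(c)-1) if c[k]>l>=c[k+1]);return 75-(i+(c[i]-l)/(c[i]-c[i+1]))/8
ValueError: max() iterable argument is empty
```

The arm now hides the jaw from the top camera, but nothing has touched the wheel since the centred reading. The plunger stopped hard at the height expected when home.

```bash
python3 -c "
from plant import ctrl
print(ctrl.sign_off())"
```

```text
the job is handed in; nothing more can be done
None
```

I handed the job in at about 15 s: the pointer measured centred in the gauge slot with the finger off the wheel, and the plunger then stopped hard at its fully-home height; the arm hid the jaw from the top camera after the press, so the final pointer position was not re-measured, and the hand-in returned no verdict.

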